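# Pin the draw handle and hold the spring jaw open at the mark

### The job

The spring jaw of the plywood holding jig has lost its link: take the headed pin out of the wooden rest and push it fully home through the fork of the draw handle and the jaw's lug. Then pull the T-handle out until the pointer on the sliding jaw lines up with the setting mark on the edge of the jig, and keep holding the handle there: the job finishes while you hold it, because the spring would shut the jaw again. Leave the other things on the bench alone.

Things in the scene. Friction and masses are not known exactly. Their poses are not given: they have to be found in the camera images.
- jig: Fixed plywood jig, base x -105 to 130, y +-75, 12 mm thick. Origin on the bench under the pin holes; z up. The handle draws out along the jig's -x; the jaws lie at +x. Fixed wooden jaw at x = 117, 52 mm high. Steel spring tubes (top 41 mm above bench) at y = +-36, x -88 to -8, in a steel bracket at x = -95 (ends 42 mm high, middle 28 mm). All in mm.
- jaw: Sliding wooden jaw, 18 mm along jig x, 90 mm wide, top 54 mm above bench. Origin: top of its pointer, a 6 mm wide steel tongue at its middle, on the jig's -y side (jig 71, -50, 20 mm when shut); axes as the jig's. Starts shut; opens up to 65 mm along jig -x against a spring: 4.5 N plus 0.15 N per mm. The handle draws it only once the pin is in.
- lug_hole (a point): Centre of the upper mouth (36 mm above the bench) of the 13 mm hole in the jaw's 9 mm thick steel lug, which lies between the two plates of the fork, in line with their holes while everything is shut.
- fork_hole (a point): Centre of the upper mouth (45 mm above bench) of the 13 mm hole in the top plate of the handle's steel fork (plates 36 x 30 mm; upper 8 mm thick, lower 7 mm, undersides 37 and 19 mm above bench). The pin goes straight down here; axes as the jig's.
- handle: Draw handle: a T-handle whose rod carries the fork. Origin at the centre of its black cross bar, 16 mm thick, 90 mm long along jig y, 78 mm above bench, 155 mm along jig -x from the fork hole, on an 11 mm thick upright post. Slides out up to 75 mm along jig -x (2 N friction, no spring of its own). Fully in at the start, where the holes line up; axes as the jig's.
- mark: Setting mark: fixed aluminium block 20 x 14 x 16 mm on the jig's -y edge, with a 6 mm wide tongue at its middle that points at the slide. Origin at its underside in line with the tongue; axes as the jig's. The pointer is at the mark when jaw and mark have the same x in the jig's frame (jaw opened some 30 to 52 mm).
- rest: Fixed block of wood 55 x 55 mm, 40 mm high, origin at the centre of its underside, with a 13 mm hole, 34 mm deep, in the middle of its top, in which the pin stands.
- pin_grip (a point): Where to grip the loose pin, about half-way up its black knob (18 mm diameter, 40 mm tall), 27 mm above the shoulder; the knob runs from 4 to 44 mm above the shoulder. z is the pin's axis, up at the start.
- pin_shoulder (a point): On the pin's axis at the underside of its head flange (24 mm diameter, 4 mm thick), which seats on the fork's top plate. The steel shank below it is 10 mm in diameter and 29 mm long with a tapered foot. The pin weighs about 50 g.
- cutout: Bystander: loose toothed plywood wheel, 90 mm across, 12 mm thick, origin at the centre of its underside.
- lid: Bystander: loose round red plastic lid, 104 mm across, 11 mm thick, origin at the centre of its underside.
- screwdriver: Bystander: loose screwdriver lying on the bench along its own x, blade to +x, handle to -x.
There are look-alikes about, which are no part of the job. Leave any blue or pink look-alike of the part that bears pin_grip alone.

How it is judged:
By the outcome, as a careful person would: the job done as asked, in the order asked, and still so for the second after the job is handed in, while the arm keeps its last pose, push and grip.
It also fails if it takes over 48 s, if anything falls off the work surface, if the arm or the gripper's body presses on something with over 40 N, if the wrist force passes 120 N, or if a joint passes its speed limit or range.

### The arm

A 6-joint arm with a two-finger parallel gripper is mounted at the origin on the work surface. World frame = base frame: x ahead of the robot, y to its left, z up, the work surface at z = 0. Lengths are in m, angles in rad, forces in N, time in s.
With the tool pointing down it reaches from about 0.275 to 0.75 m from the base axis. Payload 10.2 kg.
Tool frame: the origin (TCP) lies midway between the tips of the shut fingers; the grasp point (between the pads) lies 19 mm behind it (grip_point_offset is the distance from the TCP to the grasp point, in m); z points along the fingers, y is the line along which they close (so a half turn about z gives the same grasp; the last joint's range is limited). The gripper opens to 88 mm and grips with 3 to 60 N. Pads are 18 mm wide; open, the fingers measure 123 mm over their backs; the gripper's body (75 mm by 187 mm) begins 45 mm behind the grasp point.
Start: joints at [-1.561, 0.313, 1.498, -0, 1.331, -0.223], TCP at [0.121, -0.511, 0.239] pointing down, gripper open.
Joint ranges: [-2.94, 2.94], [-0.97, 2.17], [0.19, 2.56], [-1.23, 4.37], [0.02, 3.11], [-2.88, 2.88]. Speed limits (rad/s): [2.39, 2.39, 3.01, 3.14, 3.14, 3.14].

### API

Orientations are given as a unit quaternion [w, x, y, z].
In Python, from plant import get_obs, snapshot, get_calibration, close_job, boxes_of, trace, grip_point_offset gives the robot as it stands.
- The arm moves only by the tool play_rows, never from a script. Its argument "plan" is one flat list of numbers, 7 for each row, row after row: the shift along the tool's x, y, z in cm, then the turn, a rotation vector about the tool's x, y, z in rad, then the opening, from -1 (shut) to 1 (fully open), so that 0 is half open. A call has 1 to 12 rows; each row shifts and turns the commanded pose from where the row before left it, along the tool's axes as they then stand; what a row does not reach is not made up. A row lasts 1/8 s, in which the tool goes at most 62.5 mm and 10.7 degrees, less where a joint would pass 70% of its speed; a pose out of reach is approached as far as the arm can. A call with a gripper value outside its range is refused whole. The fingers move at their own pace and stop on an object; the grip force is fixed at half the most. Time passes only in rows, so rows that do not move let the fingers close. It gives the time, the measured TCP pose, the force, the opening and the grip force at its end, in the units of the state.
- get_obs(): the state, without advancing time (a new reading comes with each control period).
- snapshot(name): name is "scene" or "top" or "wrist"; returns the picture (400x640x3 uint8, blue, green, red); there is no depth.
- get_calibration(name): a dict with "fx", "fy", "cx", "cy" (pixels), "camera_from_world" (4x4, takes a point from world to camera coordinates); the wrist camera has in their place "hand_eye" (4x4, takes a point from camera to tool coordinates, whose origin is the TCP and whose axes are the flange's). Camera axes: x right, y up, looking along -z (the intrinsics and any distortion apply to the point x, -y, -z); pixel columns grow to the right and rows downward; lengths in m; the calibration is good to about 2 mm. The wrist camera is an equidistant fisheye: a pixel r from the principal point sees the ray r / f radians off the axis. A picture is of the moment at which its call begins: read the wrist's pose just before it. get_calibration takes no time and is no camera call.
- close_job(): hands the job in; it is judged then, once.
Trained networks look in the newest picture that a camera, given by its name, has taken for a name from the list of things; names that differ only in an ending like _2 or _b are one class to them, and where a whole thing is asked for, a point or a joint stands for the part that bears it (a point fixed in the world has none). Each returns a list of dicts, best first, with "score" (0 to 1); they miss things now and then, are a little off and sometimes report something else, mostly with a low value. They report only what shows in the picture. A call takes as long as a camera call. They do not tell look-alikes from the thing itself.
- boxes_of(query, camera): "bbox" ([left, top, width, height] in pixels, round what is visible of it).
- trace(query, camera): "region" (400x640 bool, what is visible of it) and "bbox" ([left, top, width, height] in pixels, round what is visible of it).
The state is a dict: "time": time; "q": joint angles; "joint_vel": joint speeds; "joint_efforts": joint torques, N m; "tool_pos": TCP position; "eef_rot": TCP orientation; "force": force on the tool from outside, world axes, zero at the start; "moment": the same for the moment, N m; "gripper_width": finger opening in m; "grasp_force": force on a finger pad.
Only numpy, scipy, OpenCV 4.12 (cv2) and the standard library are available. Lean on these libraries where they do the work, as an engineer would, in place of code of your own. Each camera call takes 0.05 s, during which the arm holds its last target. There are 200 camera calls.

## Working session

There is one attempt and no reset: what is moved stays moved. The work goes in short steps, Python scripts to look and compute and a tool call to move; the robot and the scene stay as the last step left them, time stands still between calls to the robot, and variables do not carry over. Pictures are saved under pics/ and viewed, at most 12 in all, crops included, and the job is handed in when it is done.

Besides the shell and the picture viewer there is one more tool, called after "Request:" as name(argument=value, ...) on one line, values as JSON. play_rows: Moves the arm, as the interface text tells. Its arguments: {"type":"object","properties":{"plan":{"type":"array","items":{"type":"number"}}},"required":["plan"]}

```bash
mkdir -p pics; ls; python3 - <<'E'
from plant import *
import cv2,numpy as np
np.set_printoptions(precision=4,suppress=True)
print(get_obs(),grip_point_offset)
for c in ("scene","top","wrist"):
    cv2.imwrite(f"pics/{c}0.png",snapshot(c)); print(c,get_calibration(c))
    for q in ("jig","jaw","handle","mark","rest","pin_grip","fork_hole"):
        try: print(q,[(np.round(b["bbox"]).tolist(),round(b["score"],2)) for b in boxes_of(q,c)][:4])
        except Exception as e: print(q,e)
a=cv2.imread("pics/scene0.png");b=cv2.imread("pics/top0.png")
E
```

```text
pics
{'time': 0.0, 'q': array([-1.5614,  0.3135,  1.4985,  0.    ,  1.331 , -0.2234]), 'joint_vel': array([-0.0002,  0.0002,  0.0013,  0.0004,  0.0005,  0.0011]), 'joint_efforts': array([ -0.0024, -40.2215, -25.227 ,   0.0693,   0.0352,  -0.0001]), 'tool_pos': array([ 0.1211, -0.5106,  0.2381]), 'eef_rot': array([-0.0007,  0.9932,  0.1161,  0.0001]), 'force': array([ 0.7388,  0.3359, -0.1432]), 'moment': array([-0.0162,  0.0216, -0.0282]), 'grasp_force': 0.0, 'gripper_width': 0.08825751008044966} 0.0187
scene {'fx': 470.98836468700216, 'fy': 470.98836468700216, 'cx': 319.2506660950005, 'cy': 200.23643866985566, 'camera_from_world': array([[-0.3954,  0.9185, -0.0107,  0.2181],
       [-0.728 , -0.3063,  0.6133,  0.3537],
       [ 0.56  ,  0.2502,  0.7898, -1.5052],
       [ 0.    ,  0.    ,  0.    ,  1.    ]])}
jig [([282.0, 202.0, 124.0, 80.0], 0.57)]
jaw [([348.0, 222.0, 40.0, 48.0], 0.72)]
handle [([282.0, 207.0, 80.0, 44.0], 0.62)]
mark [([359.0, 268.0, 7.0, 8.0], 0.55), ([281.0, 203.0, 126.0, 80.0], 0.4)]
rest [([444.0, 241.0, 32.0, 29.0], 0.77)]
pin_grip [([491.0, 241.0, 16.0, 2
[... 660 characters left out ...]
 30.0], 0.86), ([258.0, 182.0, 32.0, 32.0], 0.37)]
mark [([250.0, 170.0, 92.0, 53.0], 0.35)]
rest [([204.0, 202.0, 25.0, 25.0], 0.69)]
pin_grip [([222.0, 184.0, 12.0, 3.0], 0.61), ([181.0, 198.0, 7.0, 6.0], 0.54), ([210.0, 206.0, 10.0, 8.0], 0.48)]
fork_hole [([284.0, 169.0, 56.0, 32.0], 0.78), ([262.0, 183.0, 31.0, 31.0], 0.54)]
wrist {'fx': 309.70691628693146, 'fy': 309.70691628693146, 'cx': 318.2208784536937, 'cy': 196.78247232476204, 'hand_eye': array([[-0.0002,  0.9649,  0.2626,  0.0679],
       [ 1.    ,  0.0002,  0.0001,  0.0011],
       [ 0.0001,  0.2626, -0.9649, -0.1461],
       [ 0.    ,  0.    ,  0.    ,  1.    ]])}
jig []
jaw []
handle []
mark []
rest []
pin_grip []
fork_hole []
```

```bash
python3 - <<'E'
import cv2
import numpy as np
a=cv2.imread("pics/scene0.png")[180:310,260:530];b=cv2.imread("pics/top0.png")[130:260,150:420]
cv2.imwrite("pics/crops0.png",np.hstack([cv2.resize(a,None,fx=2.95,fy=4,interpolation=3)[:0] if 0 else cv2.resize(a,(797,384)[:2],interpolation=cv2.INTER_CUBIC)]))
cv2.imwrite("pics/cropt0.png",cv2.resize(b,(797,384),interpolation=cv2.INTER_CUBIC))
E
```

```text
(no output)
```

View pics/crops0.png

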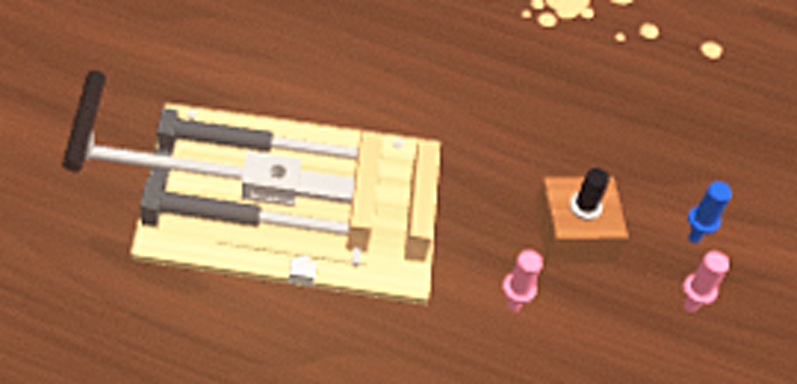

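View pics/cropt0.png

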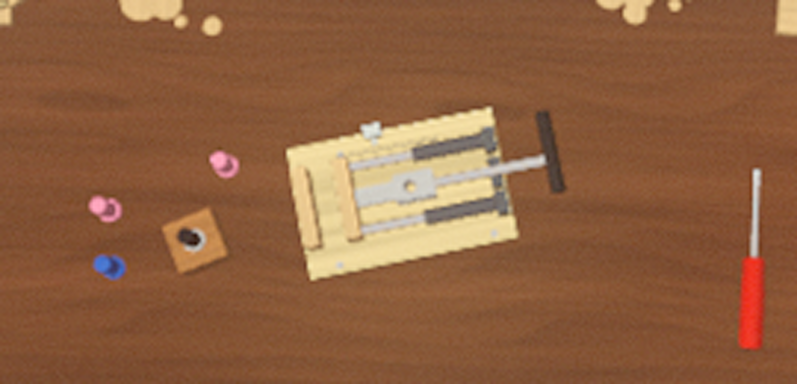

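The black-knobbed pin stands in the rest at about scene pixel (460,246) and top pixel (216,211). The blue look-alike is at scene (500,251), and the pink ones are at (437,273) and (499,275). The black knob in the wooden rest fits the description, and the enlarged crop confirms it. In top pixels, the jig's fork hole is at about (289,193) and the mark at (276,174).

```bash
cat > h.py <<'E'
from plant import *
import cv2,numpy as np
from scipy.optimize import least_squares
from scipy.spatial.transform import Rotation as R
np.set_printoptions(precision=4,suppress=True)
def rot(o): return R.from_quat(np.roll(o["eef_rot"],-1)).as_matrix()
def proj(c,P,o=None):
    k=get_calibration(c);P=np.atleast_2d(P)
    if c=="wrist":
        T=np.eye(4);T[:3,:3]=rot(o);T[:3,3]=o["tool_pos"];M=np.linalg.inv(T@k["hand_eye"])
    else: M=k["camera_from_world"]
    p=P@M[:3,:3].T+M[:3,3]; x,y,z=p[:,0],-p[:,1],-p[:,2]
    if c=="wrist":
        r=np.hypot(x,y)+1e-12;t=np.arctan2(r,z);return np.c_[k["cx"]+k["fx"]*t*x/r,k["cy"]+k["fy"]*t*y/r]
    return np.c_[k["cx"]+k["fx"]*x/z,k["cy"]+k["fy"]*y/z]
def fit(obs,local,x0,o=None):
    """obs: list of (camera, px, local point m); pose x,y,yaw"""
    def W(v,p): c,s=np.cos(v[2]),np.sin(v[2]);return np.array([v[0]+c*p[0]-s*p[1],v[1]+s*p[0]+c*p[1],p[2]])
    f=lambda v:np.concatenate([(proj(c,W(v,np.array(p)/1e3),o)[0]-u) for c,u,p in obs])
    r=least_squares(f,x0,loss="soft_l1");return r.x,f(r.x).reshape(-1,2)
E
python3 - <<'E'
from h import *
s=lambda x,y:np.array([260+x/2.952-.33,180+y/2.954-.33]); t=lambda x,y:np.array([150+x/2.952-.33,130+y/2.954-.33])
ob=[("scene",s(278,171),(0,0,45)),("top",t(410,185),(0,0,45)),("scene",s(84,121),(-155,0,78)),("top",t(551,151),(-155,0,78)),
("top",t(288,149),(130,-75,12)),("top",t(311,280),(130,75,12)),("top",t(518,237),(-105,75,12)),("top",t(491,107),(-105,-75,12)),
("scene",s(166,103),(-105,75,12)),("scene",s(440,141),(130,75,12)),("scene",s(430,297),(130,-75,12)),("scene",s(133,253),(-105,-75,12))]
print(*fit(ob,0,[.55,0.1,1.75]))
rb=[("scene",s(545,178),(-27.5,27.5,40)),("scene",s(615,178),(27.5,27.5,40)),("scene",s(627,238),(27.5,-27.5,40)),("scene",s(555,239),(-27.5,-27.5,40)),
("top",t(162,226),(27.5,-27.5,40)),("top",t(210,208),(-27.5,-27.5,40)),("top",t(227,252),(-27.5,27.5,40)),("top",t(178,273),(27.5,27.5,40))]
print(*fit(rb,0,[.5,0.25,1.9]))
o=get_obs();print(rot(o))
E
```

```text
[0.5983 0.1081 1.8039] [[-0.4119 -0.1549]
 [-0.0707  0.2114]
 [-0.002  -0.241 ]
 [-0.522   0.0941]
 [-0.8567  0.1213]
 [-0.2878 -0.1186]
 [-0.1527 -0.2187]
 [-0.3384  0.0743]
 [-0.5093 -0.2318]
 [ 0.2433 -0.4261]
 [-0.168   0.2866]
 [-0.7244  0.1666]]
[0.5335 0.3419 1.969 ] [[-0.1131 -0.0193]
 [-0.3167  0.0072]
 [ 0.0886  0.0308]
 [ 0.2274 -0.3491]
 [-0.0057 -0.249 ]
 [-0.2115 -0.2873]
 [-0.2679  0.5735]
 [ 0.2037 -0.3421]]
[[ 0.973   0.2307  0.    ]
 [ 0.2307 -0.973  -0.    ]
 [-0.      0.     -1.    ]]
```

Request:
play_rows(plan=[5,-1.5,0,0,0,0,0,5,-1.5,0,0,0,0,0,5,-1.5,0,0,0,0,0,5,-1.5,0,0,0,0,0,5,-1.5,0,0,0,0,0,5,-1.5,0,0,0,0,0,5,-1.5,0,0,0,0,0,5,-1.5,0,0,0,0,0])

```text
time: 2.2
tool_pos: [0.484, -0.3007, 0.2388]
eef_rot: [0.0, 0.993, 0.116, 0.0]
force: [0.0, -0.0, -0.2]
gripper_width: 0.0439
grasp_force: 0.0
```

Request:
play_rows(plan=[1.65,-5.12,0,0,0,0,0,1.65,-5.12,0,0,0,0,0,1.65,-5.12,0,0,0,0,0,1.65,-5.12,0,0,0,0,0,1.65,-5.12,0,0,0,0,0,1.65,-5.12,0,0,0,0,0,1.65,-5.12,0,0,0,0,0,1.65,-5.12,0,0,0,0,0,1.65,-5.12,0,0,0,0,0,1.65,-5.12,0,0,0,0,0,1.65,-5.12,0,0,0,0,0,1.65,-5.12,0,0,0,0,0])

```text
time: 3.7
tool_pos: [0.5335, 0.3435, 0.2388]
eef_rot: [0.0, 0.993, 0.116, 0.0]
force: [-0.1, 0.2, 0.2]
gripper_width: 0.0437
grasp_force: 0.0
```

```bash
python3 - <<'E'
from h import *
o=get_obs();im=snapshot("wrist");cv2.imwrite("pics/w1.png",im);print(o["tool_pos"],rot(o),o["gripper_width"],o["force"])
for q in ("pin_grip","rest"): print([(np.round(b["bbox"]).tolist(),round(b["score"],2)) for b in boxes_of(q,"wrist")])
print(proj("wrist",[[.5335,.3419,.04],[.5335,.3419,.067],[.5335,.3419,.084]],o))
E
```

```text
[0.5335 0.3435 0.2388] [[ 0.973   0.2307  0.0002]
 [ 0.2307 -0.973  -0.    ]
 [ 0.0002  0.0001 -1.    ]] 0.04365330344552402 [-0.126   0.1637  0.1857]
[([228.0, 120.0, 28.0, 20.0], 0.97), ([309.0, 165.0, 26.0, 28.0], 0.84), ([354.0, 100.0, 24.0, 17.0], 0.83), ([225.0, 172.0, 27.0, 26.0], 0.63)]
[([292.0, 145.0, 55.0, 58.0], 0.84)]
[[318.6458 175.0499]
 [318.6802 180.0431]
 [318.7049 183.6255]]
```

View pics/w1.png

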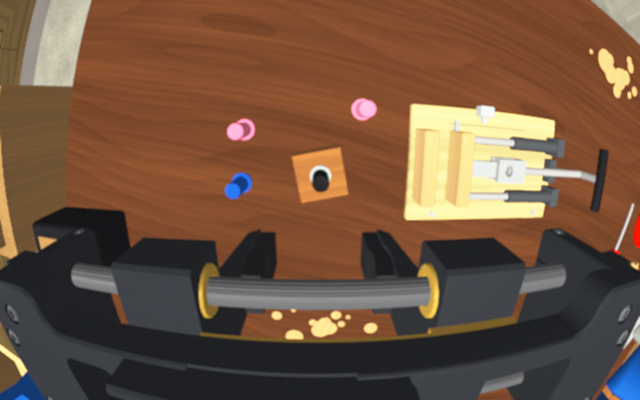

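The wrist view shows the black pin in the rest at (320,180), within about 2 px of the prediction. Blue is at (238,186), and pink at (240,130) and (363,109). The rest box bounds the black pin, so I'm descending on it.

Request:
play_rows(plan=[0,0.25,3.8,0,0,0,0,0,0,4,0,0,0,0,0,0,4,0,0,0,0,0,0,4,0,0,0,0,0,0,2,0,0,0,0,0,0,1.3,0,0,0,0,0,0,0,0,0,0,-1,0,0,0,0,0,0,-1,0,0,0,0,0,0,-1,0,0,0,0,0,0,-1,0,0,0,0,0,0,-1])

```text
time: 5.22
tool_pos: [0.5345, 0.3399, 0.0488]
eef_rot: [-0.001, 0.993, 0.116, 0.001]
force: [-2.3, 3.4, 5.5]
gripper_width: 0.0173
grasp_force: 30.0
```

Request:
play_rows(plan=[0,0,-2,0,0,0,-1,0,0,-4,0,0,0,-1,0,0,-4,0,0,0,-1,0.16,4,0,0,0,0,-1,0.14,4,0,0,0,0,-1,0.14,4,0,0,0,0,-1,0.14,4,0,0,0,0,-1,0.14,4,0,0,0,0,-1,0.14,4,0,0,0,0,-1,0,0,0,0,0,0,-1,0,0,0,0,0,0,-1])

```text
time: 6.6
tool_pos: [0.5975, 0.1082, 0.1476]
eef_rot: [-0.0, 0.993, 0.116, -0.0]
force: [0.0, 0.2, -0.9]
gripper_width: 0.0169
grasp_force: 30.0
```

```bash
python3 - <<'E'
from h import *
o=get_obs();im=snapshot("wrist");print(o["tool_pos"],rot(o),o["gripper_width"],o["force"])
print([(np.round(b["bbox"]).tolist(),round(b["score"],2)) for b in boxes_of("pin_grip","wrist")])
v=[.5983,.1081]
print(proj("wrist",[[*v,.045]],o))
a=im[100:290,200:440];s=im.copy()
cv2.imwrite("pics/w2.png",cv2.resize(a,None,fx=3.3,fy=3.1,interpolation=cv2.INTER_CUBIC))
t=snapshot("scene");b=t[200:260,310:390];cv2.imwrite("pics/s2.png",cv2.resize(b,None,fx=8,fy=8,interpolation=cv2.INTER_CUBIC))
E
```

```text
[0.5975 0.1082 0.1476] [[ 0.973   0.2309 -0.0006]
 [ 0.2309 -0.973   0.0001]
 [-0.0006 -0.0002 -1.    ]] 0.016897560436034263 [ 0.0378  0.2043 -0.8726]
[([299.0, 222.0, 42.0, 59.0], 0.92), ([91.0, 115.0, 48.0, 24.0], 0.88), ([14.0, 152.0, 43.0, 22.0], 0.72), ([17.0, 197.0, 42.0, 29.0], 0.55)]
[[317.3275 196.2134]]
```

View pics/w2.png

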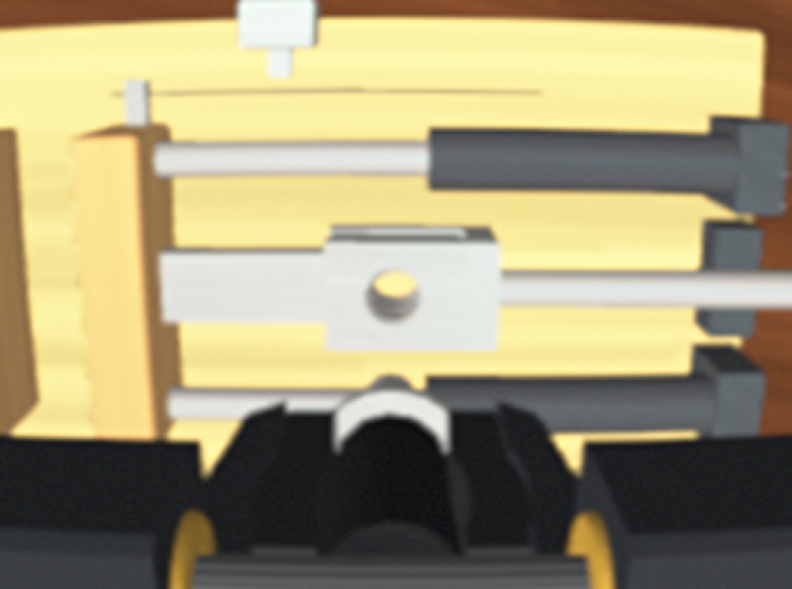

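```bash
python3 - <<'E'
from h import *
o=get_obs();Rt=rot(o);p=o["tool_pos"]
a=np.linspace(0,2*np.pi,181);crop=lambda q:(q-[200,100])*[3.3,3.1]
def circ(r,z,x=0,y=0): return crop(proj("wrist",(np.c_[x+r*np.cos(a),y+r*np.sin(a),0*a+z]/1e3)@Rt.T+p,o))
for n,r,z in (("flange bot",12,8.8),("flange top",12,4.8),("shank foot",3.5,37.8),("shank",5,33)):
    q=circ(r,z);print(n,"x",q[:,0].min(),q[:,0].max(),"y",q[:,1].min(),q[:,1].max())
for y in (0,1,2):
    for x in(-1,0,1):print(x,y,crop(proj("wrist",(np.array([x,y,1e3*(p[2]-.045)])/1e3)@Rt.T+p,o)))
E
```

```text
flange bot x 310.9505286060732 456.31469003292716 y 377.72040817578437 502.422309441342
flange top x 309.1642305553028 457.8069713304454 y 385.82835192186985 512.7391097406958
shank foot x 366.2544929944045 402.79549809477214 y 368.5703386243759 400.72976959890576
shank x 357.6752495298204 411.1097317068473 y 369.43972836792096 416.304712400024
-1 0 [[385.8949 304.4548]]
0 0 [[385.8897 300.8674]]
1 0 [[385.8845 297.2726]]
-1 1 [[389.8536 304.4541]]
0 1 [[389.8524 300.8666]]
1 1 [[389.8513 297.2718]]
-1 2 [[393.8123 304.4533]]
0 2 [[393.8152 300.8659]]
1 2 [[393.8181 297.2711]]
```

View pics/s2.png

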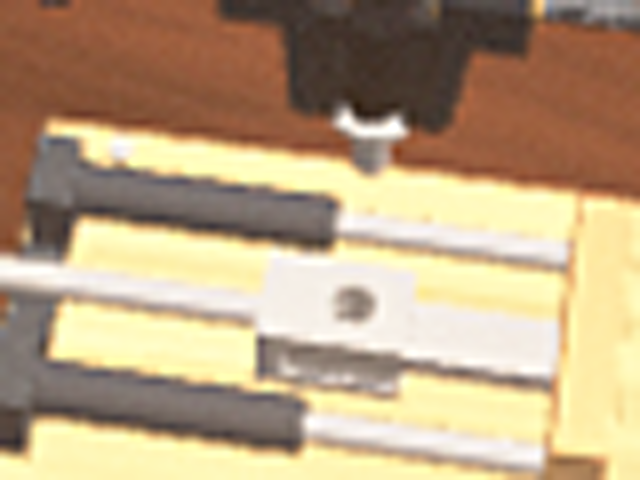

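```bash
python3 - <<'E'
from h import *
o=get_obs();Rt=rot(o);p=o["tool_pos"]
def back(c,u,z,d=.45):
    u=np.array(u)
    return least_squares(lambda v:proj(c,[[v[0],v[1],z]],o)[0]-u,[.6,.1]).x
S=lambda x,y:(310+x/8-.44,200+y/8-.44)
W=lambda x,y:(200+x/3.3-.35,100+y/3.1-.35)
h=back("scene",S(354,303),.045);f=back("scene",S(373,167),p[2]-.0378)
h2=back("wrist",W(393,296),.045);f2=back("wrist",W(391,388),p[2]-.0375)
fl=back("scene",S(372,122),p[2]-.0068)
for n,v in dict(h=h,f=f,fl=fl,h2=h2,f2=f2).items(): print(n,v,((np.r_[v,0]-p)@Rt)[:2]*1e3)
E
```

```text
h [0.598  0.1089] [ 0.5246 -0.0146]
f [0.5945 0.11  ] [-2.7015 -1.8812]
fl [0.6017 0.1107] [ 4.5044 -0.9074]
h2 [0.5995 0.1077] [1.6617 1.5045]
f2 [0.5974 0.1077] [-0.3424  1.0244]
```

The scene crop shows the pin foot at (374,172) above the fork hole at (354,303). The pin needs to move about +2 mm in tool x and +0.8 mm in tool y. I'll go lower and check again.

Request:
play_rows(plan=[0.22,0.08,2,0,0,0,-1,0,0,2.5,0,0,0,-1,0,0,0.7,0,0,0,-1,0,0,0,0,0,0,-1,0,0,0,0,0,0,-1])

```text
time: 7.38
tool_pos: [0.6007, 0.1077, 0.0968]
eef_rot: [0.0, 0.993, 0.116, 0.001]
force: [-0.3, 0.4, -1.0]
gripper_width: 0.0169
grasp_force: 30.0
```

```bash
python3 - <<'E'
from h import *
o=get_obs();im=snapshot("wrist");print(o["tool_pos"],o["force"])
p=o["tool_pos"];Rt=rot(o)
a=im[170:270,255:385];A=cv2.resize(a,None,fx=4,fy=4,interpolation=cv2.INTER_CUBIC)
t=snapshot("scene");b=t[210:260,330:380];B=cv2.resize(b,None,fx=8,fy=8,interpolation=cv2.INTER_CUBIC)[:, 100:360]
cv2.imwrite("pics/w3.png",np.hstack([A,B]))
for z in (8.8,37.8,1e3*(p[2]-.045)):
    P=(np.array([0,0,z])/1e3)@Rt.T+p
    print(z,(proj("wrist",P,o)-[255,170])*4+1.5,(proj("scene",P)-[330,210])*8+3.5-[100,0])
    for d in ([1,0,0],[0,1,0]): print("  per mm",(proj("wrist",P+Rt@d/1e3,o)-proj("wrist",P,o))*4,(proj("scene",P+Rt@d/1e3)-proj("scene",P))*8)
E
```

```text
[0.6007 0.1077 0.0968] [-0.3362  0.4177 -0.9904]
8.8 [[246.4819 291.6358]] [[ 93.6608 145.4987]]
  per mm [[-0.0183 -6.7243]] [[-0.4509  2.8595]]
  per mm [[7.3522 0.0011]] [[-3.4898 -0.4803]]
37.8 [[247.5935 217.9636]] [[ 88.8871 202.2178]]
  per mm [[-0.0124 -5.9388]] [[-0.4441  2.831 ]]
  per mm [[ 6.3283 -0.0001]] [[-3.4164 -0.4762]]
51.79010962151097 [[248.0301 189.2469]] [[ 86.6548 228.7414]]
  per mm [[-0.0105 -5.6096]] [[-0.4409  2.8172]]
  per mm [[ 5.9261 -0.0004]] [[-3.3821 -0.4742]]
```

View pics/w3.png

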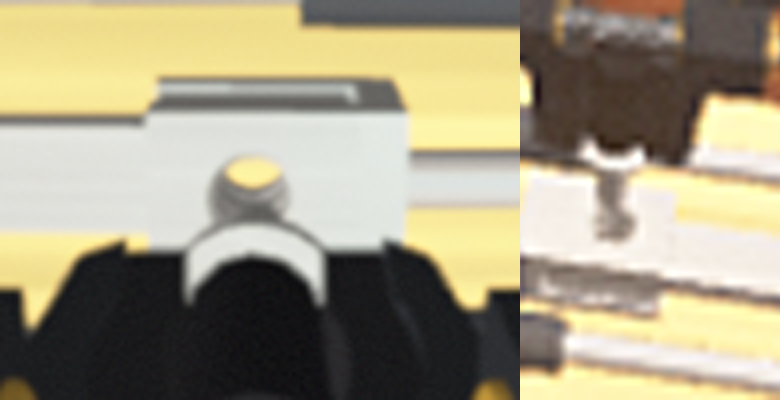

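Request:
play_rows(plan=[0.1,-0.1,0,0,0,0,-1,0,0,0.9,0,0,0,-1,0,0,0,0,0,0,-1,0,0,0,0,0,0,-1])

```text
time: 7.98
tool_pos: [0.6009, 0.1086, 0.0866]
eef_rot: [-0.0, 0.993, 0.116, -0.0]
force: [-0.7, 0.6, -0.1]
gripper_width: 0.0169
grasp_force: 30.0
```

```bash
python3 - <<'E'
from h import *
o=get_obs();im=snapshot("wrist");print(o["tool_pos"],o["force"])
p=o["tool_pos"];Rt=rot(o)
a=im[190:240,295:340];A=cv2.resize(a,None,fx=10,fy=10,interpolation=cv2.INTER_CUBIC)
t=snapshot("scene");b=t[215:255,335:365];B=cv2.resize(b,None,fx=11,fy=12.5,interpolation=cv2.INTER_CUBIC)
cv2.imwrite("pics/w4.png",np.hstack([A,B]))
for z in (4.8,8.8,37.8,1e3*(p[2]-.045)):
    P=(np.array([0,0,z])/1e3)@Rt.T+p
    print(z,(proj("wrist",P,o)-[295,190])*10+4.5,(proj("scene",P)-[335,215])*[11,12.5]+5)
E
```

```text
[0.6009 0.1086 0.0866] [-0.6741  0.5506 -0.0518]
4.8 [[216.5067 559.9106]] [[214.1235 186.2662]]
8.8 [[216.9576 529.8321]] [[213.2115 198.5655]]
37.8 [[219.7363 345.6536]] [[206.7555 285.6277]]
41.59355803408739 [[220.046  325.2505]] [[205.9308 296.7498]]
```

View pics/w4.png

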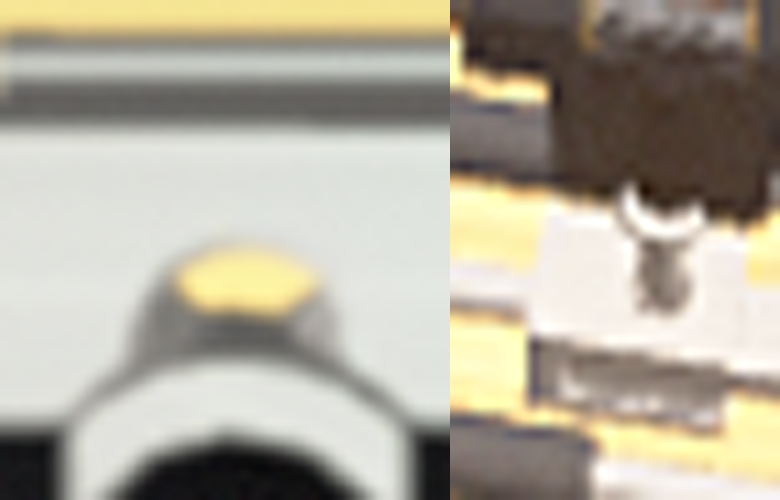

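Request:
play_rows(plan=[0,-0.04,0.4,0,0,0,-1,0,0,0.4,0,0,0,-1,0,0,0,0,0,0,-1])

```text
time: 8.45
tool_pos: [0.6006, 0.109, 0.0782]
eef_rot: [-0.0, 0.993, 0.116, -0.0]
force: [-0.0, -0.8, -0.4]
gripper_width: 0.0171
grasp_force: 30.0
```

Request:
play_rows(plan=[0,0,0.4,0,0,0,-1,0,0,0.4,0,0,0,-1,0,0,0,0,0,0,-1])

```text
time: 8.82
tool_pos: [0.6006, 0.109, 0.0703]
eef_rot: [-0.0, 0.993, 0.116, -0.0]
force: [-0.4, 0.3, -1.2]
gripper_width: 0.017
grasp_force: 30.0
```

Request:
play_rows(plan=[0,0,0.5,0,0,0,-1,0,0,0.5,0,0,0,-1,0,0,0.5,0,0,0,-1,0,0,0,0,0,0,-1])

```text
time: 9.32
tool_pos: [0.6006, 0.1091, 0.0551]
eef_rot: [-0.0, 0.993, 0.116, -0.0]
force: [1.0, -0.3, -1.5]
gripper_width: 0.0169
grasp_force: 30.0
```

Request:
play_rows(plan=[0,0,0.15,0,0,0,-1,0,0,0.1,0,0,0,-1,0,0,0,0,0,0,-1])

```text
time: 9.7
tool_pos: [0.6009, 0.109, 0.0538]
eef_rot: [0.0, 0.993, 0.116, 0.0]
force: [-2.6, -1.7, 4.9]
gripper_width: 0.0169
grasp_force: 30.0
```

Request:
play_rows(plan=[0,0,0.1,0,0,0,-1,0,0,0,0,0,0,-1,0,0,0,0,0,0,-0.2,0,0,0,0,0,0,-0.2,0,0,-2,0,0,0,-0.2,0,0,-4,0,0,0,-0.2,0,0,-4,0,0,0,-0.2,0,4,-2,0,0,0,0,0,4,0,0,0,0,0,0,0,0,0,0,0,0])

```text
time: 10.95
tool_pos: [0.6197, 0.029, 0.1719]
eef_rot: [0.0, 0.993, 0.115, 0.0]
force: [-0.7, 1.7, -0.1]
gripper_width: 0.0443
grasp_force: 0.0
```

```bash
python3 - <<'E'
from h import *
o=get_obs();im=snapshot("wrist");cv2.imwrite("pics/w5raw.png",im);print(o["tool_pos"],o["force"],o["gripper_width"])
for q in ("mark","jaw","handle","pin_grip"): print(q,[(np.round(b["bbox"]).tolist(),round(b["score"],2)) for b in boxes_of(q,"wrist")][:4])
cv2.imwrite("pics/w5.png",cv2.resize(im[60:260,130:530],(800,400),interpolation=cv2.INTER_CUBIC))
E
```

```text
[0.6197 0.029  0.1719] [-0.7253  1.7436 -0.1272] 0.04432607811780488
mark [([193.0, 106.0, 25.0, 24.0], 0.58)]
jaw [([150.0, 131.0, 93.0, 103.0], 0.81), ([115.0, 111.0, 307.0, 142.0], 0.3), ([209.0, 179.0, 34.0, 35.0], 0.2)]
handle [([212.0, 147.0, 208.0, 110.0], 0.91)]
pin_grip [([51.0, 124.0, 46.0, 20.0], 0.93), ([2.0, 155.0, 37.0, 19.0], 0.88), ([208.0, 181.0, 36.0, 33.0], 0.8), ([1.0, 197.0, 36.0, 24.0], 0.69)]
```

View pics/w5.png

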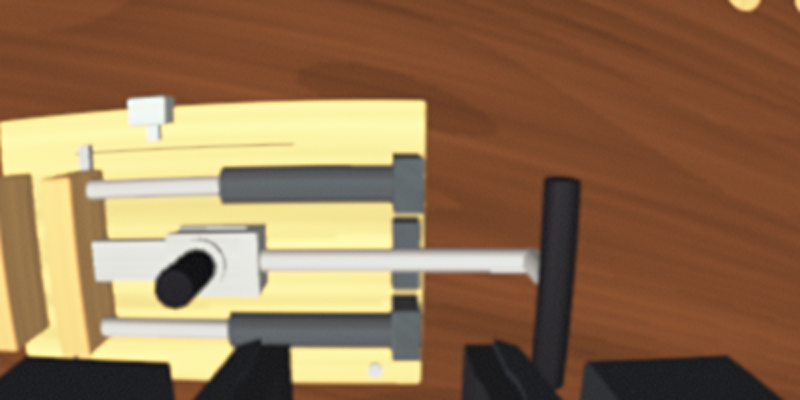

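```bash
python3 - <<'E'
from h import *
o1=dict(tool_pos=np.array([.5975,.1082,.1476]),eef_rot=np.array([0,.993,.1161,0]));o2=get_obs()
o2["tool_pos"]=np.array([.6197,.029,.1719])
J=np.array([.5983,.1081]);
def back(u,z,o): return least_squares(lambda v:proj("wrist",[[v[0],v[1],z]],o)[0]-u,[.6,.1]).x
def jig(v,t): c,s=np.cos(t),np.sin(t);return np.array([[c,s],[-s,c]])@(v-J)*1e3
W=lambda x,y:(200+x/3.3-.35,100+y/3.1-.35);V=lambda x,y:(130+x/2-.25,60+y/2-.25)
A={}
for n,o,L in (("w2",o1,dict(mark=W(280.5,68),ptr=W(137,103),hole=W(393,296))),("w5",o2,dict(mark=V(153,132),ptr=V(86,158),bar=V(561,270)))):
    for k,u in L.items():
        for z in ({"hole":[.045],"bar":[.086]}.get(k,[.016,.020,.024,.028])):
            print(n,k,z,jig(back(u,z,o),1.8039), back(u,z,o))
E
```

```text
w2 mark 0.016 [ 29.1042 -61.1046] [0.651  0.1505]
w2 mark 0.02 [ 28.6728 -61.1921] [0.6512 0.1501]
w2 mark 0.024 [ 28.2414 -61.2796] [0.6514 0.1497]
w2 mark 0.028 [ 27.81   -61.3671] [0.6516 0.1493]
w2 ptr 0.016 [ 69.3042 -51.929 ] [0.6328 0.1875]
w2 ptr 0.02 [ 68.2938 -52.1487] [0.6333 0.1866]
w2 ptr 0.024 [ 67.2833 -52.3684] [0.6337 0.1857]
w2 ptr 0.028 [ 66.2728 -52.5881] [0.6342 0.1847]
w2 hole 0.045 [-1.2206 -0.9343] [0.5995 0.1071]
w5 mark 0.016 [ 30.2192 -62.5185] [0.6521 0.1519]
w5 mark 0.02 [ 28.7194 -62.6247] [0.6526 0.1505]
w5 mark 0.024 [ 27.2196 -62.731 ] [0.653  0.1491]
w5 mark 0.028 [ 25.7198 -62.8373] [0.6535 0.1476]
w5 ptr 0.016 [ 69.5859 -51.1673] [0.632  0.1876]
w5 ptr 0.02 [ 67.5646 -51.424 ] [0.6327 0.1857]
w5 ptr 0.024 [ 65.5433 -51.6806] [0.6334 0.1838]
w5 ptr 0.028 [ 63.522  -51.9373] [0.6342 0.1819]
w5 bar 0.086 [-156.4079   -9.0764] [ 0.6433 -0.042 ]
```

The pin's flange sits flat on the fork, with the knob at about (190,275) in the crop. The mark tongue is at (153,132), the pointer at (86,158) and the bar at (561,270). The pull needed is about 39 mm. Next I'll grip the bar.

Request:
play_rows(plan=[-0.1,3.6,0,0,0,0,0,0,3.6,0,0,0,0,0,0,0,4,0,0,0,0,0,0,4,0,0,0,0,0,0,2.2,0,0,0,0,0,0,1,0,0,0,0,0,0,0,0,0,0,-1,0,0,0,0,0,0,-1,0,0,0,0,0,0,-1,0,0,0,0,0,0,-1,0,0,0,0,0,0,-1])

```text
time: 12.58
tool_pos: [0.6364, -0.0429, 0.0614]
eef_rot: [0.003, 0.993, 0.116, 0.002]
force: [4.1, -17.7, -4.3]
gripper_width: 0.0148
grasp_force: 30.0
```

Request:
play_rows(plan=[0,0.6,0,0,0,0,-1,0,0.8,0,0,0,0,-1,0,0.8,0,0,0,0,-1,0,0.8,0,0,0,0,-1,0,0.6,0,0,0,0,-1,0,0,0,0,0,0,-1,0,0,0,0,0,0,-1])

```text
time: 13.45
tool_pos: [0.6433, -0.0728, 0.0613]
eef_rot: [-0.001, 0.993, 0.116, 0.0]
force: [-2.5, 5.4, 5.7]
gripper_width: 0.0152
grasp_force: 30.0
```

```bash
cat > look.py <<'E'
from h import *
import sys
o=get_obs();im=snapshot("wrist");n=sys.argv[1];cv2.imwrite(f"pics/{n}raw.png",im);print(o["tool_pos"],rot(o)[:,1],o["force"],o["gripper_width"])
t=snapshot("top");cv2.imwrite(f"pics/{n}top.png",t);s=snapshot("scene");cv2.imwrite(f"pics/{n}scene.png",s)
for q in ("mark","jaw","pin_grip"): print(q,[(np.round(b["bbox"]).tolist(),round(b["score"],2)) for b in boxes_of(q,"wrist")][:4])
A=cv2.resize(im[90:190,40:240],(800,400),interpolation=cv2.INTER_CUBIC)
B=cv2.resize(t[165:205,255:295],(200,200),interpolation=cv2.INTER_CUBIC);C=cv2.resize(s[225:290,335:400],(200,200),interpolation=cv2.INTER_CUBIC)
cv2.imwrite(f"pics/{n}.png",np.vstack([A,np.hstack([B,C,cv2.resize(s[200:290,270:420],(400,200))])]))
E
python3 look.py w6
```

```text
[ 0.6433 -0.0728  0.0613] [ 0.2314 -0.9729 -0.0017] [-2.5021  5.4458  5.7013] 0.01524929614317126
mark [([38.0, 121.0, 28.0, 30.0], 0.66)]
jaw [([13.0, 149.0, 104.0, 102.0], 0.97), ([462.0, 309.0, 62.0, 90.0], 0.69), ([76.0, 214.0, 31.0, 34.0], 0.65)]
pin_grip [([46.0, 215.0, 63.0, 34.0], 0.94)]
```

View pics/w6.png

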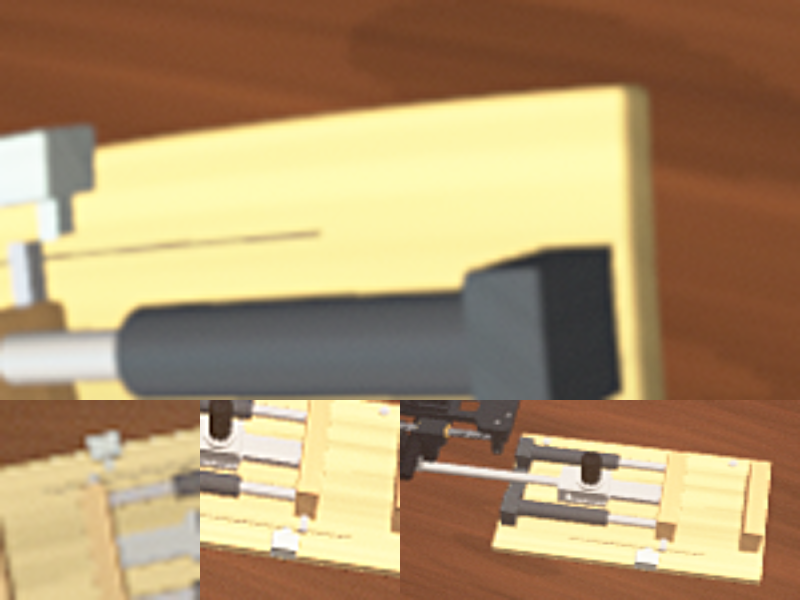

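```bash
cat > d.py <<'E'
from h import *
J=np.array([.5983,.1081]);t=1.8039;c,s=np.cos(t),np.sin(t)
def jig(cam,u,z,o=None):
    v=least_squares(lambda v:proj(cam,[[v[0],v[1],z]],o)[0]-np.array(u),[.63,.14]).x
    return np.array([[c,s],[-s,c]])@(v-J)*1e3
E
python3 - <<'E'
from d import *
o=get_obs()
V=lambda x,y:(40+x/4-.37,90+y/4-.37)
for z in(.016,.02,.024,.028): print(z,"mark",jig("wrist",V(52,218),z,o))
print("ptr",jig("wrist",V(26,270),.02,o),"per .25px",jig("wrist",V(27,270),.02,o))
# tongue right-face bottom/top edges
# top view
im=cv2.imread("pics/w6top.png").astype(int);print(proj("top",[[.6512,.1501,.02]]))
for y in range(168,186): print(y,im[y,266:284].min(axis=1))
E
```

```text
0.016 mark [ 31.8104 -62.843 ]
0.02 mark [ 27.2232 -62.9896]
0.024 mark [ 22.6361 -63.1363]
0.028 mark [ 18.049 -63.283]
ptr [ 38.3904 -52.9905] per .25px [ 38.0248 -52.9668]
[[276.8836 177.5926]]
168 [52 55 56 55 55 53 51 56 57 60 55 57 56 54 59 59 56 53]
169 [57 56 54 49 63 58 53 60 57 56 56 58 59 61 61 50 56 60]
170 [55 58 57 56 53 54 56 58 58 55 52 48 47 59 51 59 56 58]
171 [ 57  51  56  54  58  53  44  44  48  77 129 166 125  56  53  61  59  59]
172 [ 59  55  56  56  52  46 130 161 165 166 193 216 169  54  53  49  55  61]
173 [ 56  50  51  55  57  44 156 208 213 207 206 210 170  90 125 130 121 122]
174 [ 54  57  49  45  44  41 110 188 208 206 205 210 195 148 161 165 160 157]
175 [ 48  54  65  73 119 125 116 189 212 201 190 183 181 162 146 151 153 151]
176 [127 117 126 126 160 166 142 176 191 171 172 141 124 143 154 156 154 160]
177 [167 160 156 156 151 150 152 143 134 150 196 187 163 157 156 155 156 153]
178 [150 153 152 156 155 155 157 156 156 165 189 182 160 152 153 153 153 143]
179 [153 155 156 156 157 156 160 169 161 145 159 152 138 139 143 143 142 139]
180 [155 153 156 153 153 153 164 186 160 132 139 142 139 141 141 137 140 145]
181 [153 151 140 140 138 137 153 174 151 115 124 140 146 149 148 139 139 146]
182 [143 142 142 141 134 121 135 141 142 131 129 137 147 149 158 157 156 163]
183 [137 142 151 151 150 145 139 139 138 134 116 143 164 175 182 189 185 186]
184 [150 153 149 154 148 144 143 135 139 141 133 172 186 188 191 186 178 163]
185 [151 151 151 148 135 133 135 141 137 146 130 162 171 152 152 151 146 137]
```

```bash
python3 - <<'E'
from d import *
for z in (.016,.02,.024,.028): print(z,jig("top",(276.5,177.5),z))
print(jig("top",(273.0,180.2),.02))
# initial image, pointer shut
im=cv2.imread("pics/top0.png").astype(int);u=proj("top",[[.5983+c*.071+s*.05,.1081+s*.071-c*.05,.02]]);print(u)
for y in range(180,187): print(y,im[y,256:274].min(axis=1))
s0=cv2.imread("pics/w6scene.png").astype(int);print(proj("scene",[[.6512,.1501,.02]]))
for y in range(262,276): print(y,s0[y,354:376].min(axis=1))
E
```

```text
0.016 [ 30.0548 -62.5958]
0.02 [ 29.8249 -61.7377]
0.024 [ 29.5951 -60.8796]
0.028 [ 29.3652 -60.0214]
[ 42.8763 -55.2131]
[[264.9318 183.4475]]
180 [159 160 162 163 164 166 166 163 168 170 167 163 162 160 163 160 156 154]
181 [165 162 165 167 166 164 165 163 179 181 166 159 152 152 156 150 151 148]
182 [166 162 166 161 160 161 159 154 172 176 156 151 147 148 146 146 144 156]
183 [159 161 157 158 159 156 152 152 146 155 142 132 151 158 159 151 145 154]
184 [159 161 162 159 160 150 148 148 147 147 152 127 141 159 168 162 159 168]
185 [159 161 160 159 161 152 147 151 148 147 154 113 150 186 193 197 196 197]
186 [161 160 158 161 161 157 152 148 145 149 153 116 163 199 200 195 188 174]
[[361.8516 267.0074]]
262 [184 189 187 186 185 185 180 184 183 184 176 137  96 112 166 156  97  78
 108 182 181 175]
263 [188 182 183 185 184 184 186 185 186 188 190 185 164 181 247 238 161  91
 120 182 176 179]
264 [170 173 170 180 178 184 189 186 184 183 188 188 190 211 237 231 193 149
 163 192 187 183]
265 [141 149 142 158 164 177 170 171 171 179 173 175 184 209 237 231 196 188
 191 188 186 185]
266 [18
[... 242 characters left out ...]
3 131 147 184 156
 164 139 141 150]
269 [196 198 197 184 204 254 246 244 243 245 248 251 253 208 187 183 186 186
 186 190 188 186]
270 [181 186 186 181 206 254 248 245 245 245 245 248 247 195 193 195 193 193
 190 190 186 187]
271 [187 186 186 182 216 255 250 249 249 247 246 249 246 160 195 199 196 197
 196 197 199 192]
272 [193 192 197 192 209 251 246 251 250 248 249 252 253 159 185 188 189 194
 192 194 199 196]
273 [165 174 185 169 115  94 109 133 152 182 225 250 255 182 186 186 186 184
 187 187 187 187]
274 [ 81  81  89 105 136 131 127 124 123 119 108 100 157 195 192 195 190 194
 189 187 184 190]
275 [ 79  89  89 103 146 121 125 131 127 125 127 137 164 162 167 179 182 185
 190 192 189 194]
```

```bash
python3 - <<'E'
from d import *
print("top0 ptr",jig("top",(264.45,181.5),.02))
for z in (.016,.02,.024,.028): print(z,jig("scene",(362.45,266.6),z))
print("ptr",jig("scene",(368.2,264.7),.02))
E
```

```text
top0 ptr [ 71.3264 -56.7398]
0.016 [ 29.854  -57.5545]
0.02 [ 29.879  -59.8745]
0.024 [ 29.904  -62.1944]
0.028 [ 29.929  -64.5144]
ptr [ 42.407 -52.667]
```

The crop shows the jaw opened by about 28 mm. The pointer is still about 12 mm short of the mark tongue by the scene and top views.

Request:
play_rows(plan=[0,0.5,0,0,0,0,-1,0,0.5,0,0,0,0,-1,0,0.15,0,0,0,0,-1,0,0,0,0,0,0,-1,0,0,0,0,0,0,-1])

```text
time: 14.38
tool_pos: [0.6457, -0.083, 0.0613]
eef_rot: [-0.002, 0.993, 0.117, -0.0]
force: [-4.0, 11.0, 6.7]
gripper_width: 0.0146
grasp_force: 30.0
```

```bash
python3 look.py w7; python3 - <<'E'
from h import *
s0=cv2.imread("pics/w7scene.png").astype(int)
for y in range(260,271): print(y,s0[y,354:374].min(axis=1))
t0=cv2.imread("pics/w7top.png").astype(int)
for y in range(175,184): print(y,t0[y,268:284].min(axis=1))
w=cv2.imread("pics/w7raw.png");s=cv2.imread("pics/w7scene.png");t=cv2.imread("pics/w7top.png")
f=lambda a:cv2.resize(a,(390,390),interpolation=cv2.INTER_CUBIC)
cv2.imwrite("pics/w7.png",np.hstack([f(w[110:180,0:70]),f(s[250:280,347:377])]))
E
```

```text
[ 0.6457 -0.083   0.0613] [ 0.2316 -0.9728 -0.0032] [-4.0207 10.9998  6.6773] 0.014590363307885634
mark [([29.0, 122.0, 27.0, 27.0], 0.67)]
jaw [([14.0, 148.0, 105.0, 104.0], 0.56), ([29.0, 123.0, 28.0, 28.0], 0.3)]
pin_grip [([46.0, 216.0, 59.0, 31.0], 0.8)]
260 [182 178 181 176 176 179 170  95  81  85  84  82  89  95 131 186 176 174
 172 171]
261 [183 189 181 178 180 183 168  82  87 122 141 119  86  94 154 180 181 176
 183 179]
262 [184 187 184 187 188 188 179 142 145 214 245 206 117 100 152 184 177 175
 179 176]
263 [181 185 184 183 184 186 188 189 201 231 238 228 159 154 182 186 186 179
 180 178]
264 [173 172 172 178 180 181 184 179 189 228 231 215 183 192 187 186 186 186
 186 184]
265 [143 147 144 159 168 179 170 170 187 234 227 211 181 186 186 187 188 185
 185 188]
266 [184 187 178 157 165 154 132 154 216 243 225 183 168 167 175 166 177 180
 179 184]
267 [188 187 183 184 185 214 208 225 252 246 206 126 129 127 145 131 157 158
 169 172]
268 [195 198 195 182 195 253 253 249 245 239 222 212 207 192 185 188 181 157
 164 138]
269 [195 195 197 185 201 253 245 245 244 245 249 251 249 208 187 185 190 187
 188 188]
270 [183 185 186 177 204 254 247 244 245 246 245 247 249 196 196 193 190 193
 192 190]
175 [ 63  73 122 122 118 191 211 202 191 185 182 163 152 152 152 154]
176 [120 126 160 165 143 175 190 174 169 141 122 138 154 156 157 158]
177 [156 156 153 150 152 144 136 152 194 190 163 158 157 156 155 155]
178 [154 153 155 156 153 160 157 172 198 186 158 153 152 149 149 146]
179 [154 156 158 154 158 152 152 162 189 168 138 144 144 144 144 140]
180 [154 151 155 153 149 146 132 144 172 157 130 139 139 137 138 144]
181 [145 146 145 146 144 138 126 125 140 138 134 136 144 145 140 143]
182 [137 137 143 139 137 144 144 143 138 137 136 118 145 154 157 165]
183 [147 150 149 148 148 143 139 139 142 140 147 126 169 190 185 186]
```

View pics/w7.png

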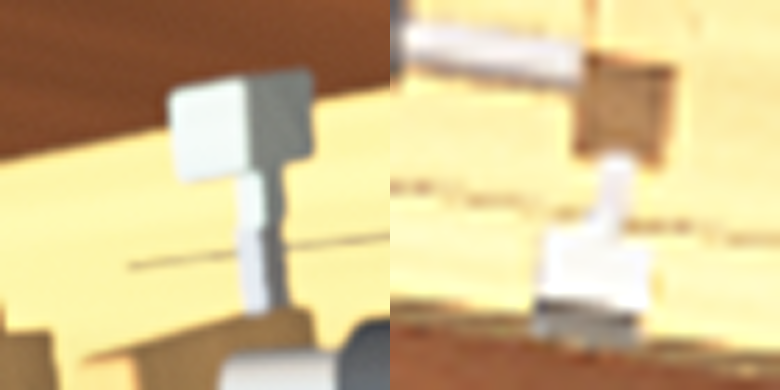

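```bash
python3 - <<'E'
from d import *
o=get_obs()
print("scene ptr",jig("scene",(363.8,263.5),.02),"mark",jig("scene",(362.45,266.6),.02))
print("top ptr",jig("top",(276.1,179.3),.02),"mark",jig("top",(276.5,177.5),.02))
V=lambda x,y:(0+x/5.57-.4,110+y/5.57-.4)
for n,u in dict(tongueL=V(240,205),tongueR=V(264,205),ptrL=V(242,270),ptrR=V(265,270)).items(): print(n,jig("wrist",u,.02,o))
E
```

```text
scene ptr [ 32.0032 -51.1915] mark [ 29.879  -59.8745]
top ptr [ 32.2797 -56.0722] mark [ 29.8249 -61.7377]
tongueL [ 31.7327 -62.1786]
tongueR [ 25.4042 -61.6597]
ptrL [ 33.0911 -52.3417]
ptrR [ 26.9713 -51.9569]
```

The two tongues are nearly in line: wrist crop (250,205) against (254,270). All three cameras put the remainder at about 2 mm.

Request:
play_rows(plan=[0,0.2,0,0,0,0,-1,0,0,0,0,0,0,-1,0,0,0,0,0,0,-1])

```text
time: 15.05
tool_pos: [0.6461, -0.0848, 0.0613]
eef_rot: [-0.002, 0.993, 0.117, -0.0]
force: [-4.5, 11.6, 7.0]
gripper_width: 0.0149
grasp_force: 30.0
```

```bash
python3 look.py w8 ; python3 - <<'E'
from h import *
s0=cv2.imread("pics/w8scene.png").astype(int)
for y in range(261,268): print(y,s0[y,356:370].min(axis=1))
t0=cv2.imread("pics/w8top.png").astype(int)
for y in range(176,182): print(y,t0[y,270:284].min(axis=1))
w=cv2.imread("pics/w8raw.png");s=cv2.imread("pics/w8scene.png")
f=lambda a:cv2.resize(a,(390,390),interpolation=cv2.INTER_CUBIC)
cv2.imwrite("pics/w8.png",np.hstack([f(w[125:165,25:65]),f(s[250:280,347:377])]))
E
```

```text
[ 0.6461 -0.0848  0.0613] [ 0.2317 -0.9728 -0.0035] [-4.5227 11.5762  6.9952] 0.01488587853541429
mark [([32.0, 122.0, 25.0, 29.0], 0.82)]
jaw [([11.0, 147.0, 107.0, 106.0], 0.84)]
pin_grip [([45.0, 216.0, 61.0, 31.0], 0.82)]
261 [181 182 185 172 109  80 117 166 135  87  85 123 186 178]
262 [185 187 188 182 158 134 189 247 236 124  99 130 185 180]
263 [184 186 187 187 188 191 215 236 231 170 163 156 187 186]
264 [170 178 175 182 186 189 219 233 226 184 192 188 189 186]
265 [143 162 165 176 172 181 224 232 224 172 183 187 189 186]
266 [182 156 165 155 128 167 230 239 212 152 168 171 174 169]
267 [184 183 183 213 210 224 251 248 229 149 130 127 148 132]
176 [162 163 142 175 190 176 169 142 123 138 151 154 156 158]
177 [150 151 150 143 133 151 195 187 162 154 158 157 157 153]
178 [150 156 156 157 158 169 198 192 168 149 151 153 153 142]
179 [158 156 155 153 150 152 184 183 151 143 145 142 144 138]
180 [152 153 150 145 135 134 159 169 149 128 134 137 141 145]
181 [146 142 140 134 122 118 127 140 146 115 128 143 138 142]
```

View pics/w8.png

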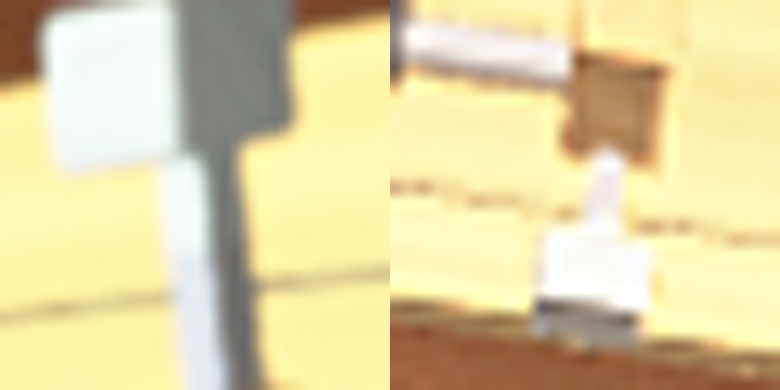

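The pointer and mark tongue now form one continuous straight line, at (185,200) to (200,330) in the wrist crop. The scene view agrees to within about 0.5 mm, so I'm handing the job in while holding the handle.

```bash
python3 -c "
from plant import *
print(close_job())"
```

```text
the job is handed in; nothing more can be done
None
```

I pushed the pin home through the fork and lug, drew the jaw open until its pointer lined up with the setting mark (within about 0.5 mm on camera), and handed the job in at about 15 s, still holding the handle.

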